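# Line up a sight-glass cover with a drift pin and fit its bolt

## Robot

A 6-joint arm with a two-finger parallel gripper is mounted at the origin on a cart in front of the work surface, level with it; the furniture and walls round the work are solid. World frame = base frame: x ahead of the robot, y to its left, z up, the work surface at z = 0. Lengths are in m, angles in rad, forces in N, time in s.
With the tool pointing down it reaches from about 0.3 to 0.875 m from the base axis. Payload 6.4 kg.
Tool frame: the origin (TCP) lies between the finger pads; the fingertips stand 11 mm ahead of it and the grasp point (between the pads) lies 8 mm behind it (ctrl.tcp_to_tips is the y of the fingertips in the tool frame, in m); y points along the fingers, x is the direction in which the jaws open and shut, and the axes are right-handed (so a half turn about y gives the same grasp; the last joint's range is limited). The gripper opens to 85 mm and grips with 20 to 120 N. Pads are 22 mm wide; open, the fingers measure 114 mm over their backs; the gripper's body (76 mm by 85 mm) begins 54 mm behind the grasp point. The pads swing forward as they close: fully open they stand 13 mm farther back than shut.
Start: joints at [0.954, 0.181, 1.607, -0, 1.354, -0.206], TCP at [0.23, 0.527, 0.242] pointing down, gripper open.
Joint ranges: [-2.99, 2.99], [-0.89, 2.07], [0.3, 2.58], [-1.14, 4.28], [0, 2.63], [-3.12, 3.12]. Speed limits (rad/s): [2.57, 2.57, 3.01, 3.14, 3.14, 3.14].

## Interface

Orientations are given as a unit quaternion [w, x, y, z].
In Python, from bench import ctrl gives the robot as it stands.
- The arm moves only by the tool apply_moves, never from a script. Its argument "plan" is text: rows parted by semicolons, each of 7 numbers parted by spaces: the shift along the tool's x, y, z each as a share of 0.05 m, from -1 to 1, then the turn, a rotation vector about the tool's x, y, z each as a share of 0.12 rad, from -1 to 1, then the opening, from 0 (shut) to 1 (fully open). In form: dx dy dz wx wy wz claw; .... A call has exactly 5 rows; each row shifts and turns the commanded pose from where the row before left it, along the tool's axes as they then stand; what a row does not reach is not made up. A row lasts 1/10 s, in which the tool goes at most 50 mm and 8.59 degrees, less where a joint would pass 70% of its speed; a pose out of reach is approached as far as the arm can. A call with a number of a shift or a turn outside -1 to 1 is refused whole. A call with a gripper value outside its range is refused whole. The fingers move at their own pace and stop on an object; the grip force is fixed at half the most. Time passes only in rows, so rows that do not move let the fingers close, or fill a call up. It gives the time, the measured TCP pose, the force and the opening at its end, in the units of the state.
- ctrl.get_obs(): the state, without advancing time (a new reading comes with each control period).
- ctrl.camera(name): name is "scene" or "top"; returns the picture (384x512x3 uint8, red, green, blue); there is no depth.
- ctrl.get_calibration(name): a dict with "intrinsics" (3x3 intrinsics, pixels), "R" (3x3) and "t" (3): a world point X has camera coordinates R X + t. Camera axes: x right, y down, z forward; pixel columns grow to the right and rows downward; lengths in m; the calibration is good to about 2 mm. A picture is of the moment at which its call begins. get_calibration takes no time and is no camera call.
- ctrl.hand_in(): hands the job in, once; it reports no verdict.
Trained networks look in the newest picture that a camera, given by its name, has taken for a name from the list of things; names that differ only in an ending like _2 or _b are one class to them, and where a whole thing is asked for, a point or a joint stands for the part that bears it (a point fixed in the world has none). Each returns a list of dicts, best first, with "score" (0 to 1); they miss things now and then, are a little off and sometimes report something else, mostly with a low value. They report only what shows in the picture. A call takes as long as a camera call.
- ctrl.recognise(camera, target): "point" ([x, y, z] in m, in world coordinates, good to about 4 mm: the middle of the surface that is visible of it).
The state is a dict: "time_s": time; "q": joint angles; "dq": joint speeds; "joint_efforts": joint torques, N m; "eef_pos": TCP position; "eef_rot": TCP orientation; "wrist_force": force on the tool from outside, world axes, zero at the start; "torque": the same for the moment, N m; "opening": opening from 0.0 (shut) to 1.0 (fully open).
Only numpy, scipy, OpenCV 4.12 (cv2) and the standard library are available. Lean on these libraries where they do the work, as an engineer would, in place of code of your own. Each camera call takes 0.05 s, during which the arm holds its last target.

## Task

The sight-glass cover of the sample chamber was put on short of its bolt holes: the holes in the flange below lie hidden a little further round, anticlockwise. Put the drift pin into either cover hole, turn the cover with it while feeling lightly for the flange hole, and push the pin fully home through both; never force pin or bolt against the chamber with more than about 4 kg. Then lower the thumb bolt fully home into the other hole and leave the pin in to hold the line, everything else on the bench undisturbed.

Things in the scene. Friction and masses are not known exactly. Their poses are not given: they have to be found in the camera images.
- chamber: Round aluminium sample chamber fixed to the bench: foot 140 mm wide, capped side port along its +x. Origin: centre of underside, z up. Its fixed steel flange (156 mm wide, 66 to 78 mm above the bench, open space below) has two 13 mm through holes 58 mm from the centre, hidden under the cover, 6 to 24 mm further round anticlockwise (from above) than the cover's holes: not measured, only felt.
- cover: Round aluminium cover, 152 mm wide, 12 mm thick, flat on the flange, top face 90 mm above the bench; a round sight glass 68 mm wide stands 10 mm higher at its centre. It can only turn about the vertical axis through the chamber's centre: about 2 N at a bolt hole drags it round, and it stays where left. Origin: on that axis at bench height; z up; its two holes lie along its +x and -x.
- cover_hole_a (a point): Mouth centre, in the cover's top face, of its hole on the +x side, 58 mm from the axis: 13 mm in diameter, right through the 12 mm plate. z up.
- cover_hole_b (a point): The same for the cover's other hole, on its -x side.
- drift_pin: Dark steel drift pin, 98 mm long, 90 g. Origin: centre of its flat point; z runs up its axis. From the point: 8 mm diameter tapering to 12 mm over 24 mm; 12 mm shank for 30 mm; shoulder 20 mm in diameter, 4 mm thick (underside 54 mm from the point); knurled grip 16 mm in diameter, 40 mm long. Stands point down in the tool stand, shoulder on its top, and lifts straight out.
- pin_grip (a point): Middle of the drift pin's 40 mm long grip, on its axis: 78 mm above its point, 24 mm above the underside of its shoulder.
- thumb_bolt: Bright steel thumb bolt, 62 mm long, 70 g: knurled round head 22 mm in diameter and 22 mm high, below it a shank 10 mm in diameter and 40 mm long with chamfered end; it drops into the holes, no turning. Origin: centre of the shank's end; z runs up to the head. Stands head up in the tool stand, head resting on its top.
- bolt_head (a point): Middle of the thumb bolt's head, on its axis: 11 mm above the underside of the head, 51 mm above the shank's end.
- tool_stand: White plastic tool stand, fixed, 56 (x) x 136 (y) mm, 66 mm high, with three 14.5 mm holes in a row along its y, 42 mm apart. Pin and bolt stand in the two outer holes, either way round; the middle one is empty. Origin: centre of its underside.
- notebook: Bystander: small black spiral notebook lying flat, 120 x 85 x 16 mm; leave alone
- hex_key: Bystander: black L-shaped hex key lying flat, 30 x 77 x 5 mm; leave alone
- fitting: Bystander: grey steel tube fitting standing on its nut, 19 x 20 x 34 mm; leave alone
- petri: Bystander: open glass dish, 60 mm across, 14 mm high; leave alone
- jar: Bystander: wide-neck screw jar with black lid, 46 mm across, 78 mm high; leave alone
- beaker: Bystander: empty glass beaker, 53 mm across, 70 mm high; leave alone
- screwdriver: Bystander: screwdriver lying flat, 175 mm long, 25 mm thick at the handle; leave alone

How it is judged:
On the way, in this order (a step that is already met when the one before it is completed fails the run):
1. the drift pin is fully home through the cover and the flange, its shoulder on the cover, while the bolt is still out (((z of pin_grip in the frame of cover_hole_a below 0.0265 m and horizontal distance between pin_grip and cover_hole_a below 0.004 m and angle between pin_grip's own z axis and vertical below 0.1 rad) or (z of pin_grip in the frame of cover_hole_b below 0.0265 m and horizontal distance between pin_grip and cover_hole_b below 0.004 m and angle between pin_grip's own z axis and vertical below 0.1 rad)) and horizontal distance between bolt_head and cover_hole_a above 0.03 m and horizontal distance between bolt_head and cover_hole_b above 0.03 m), for 0.2 s.
2. the thumb bolt is fully home in the other hole, its head on the cover, with the pin still home ((((z of pin_grip in the frame of cover_hole_a below 0.0265 m and horizontal distance between pin_grip and cover_hole_a below 0.004 m and angle between pin_grip's own z axis and vertical below 0.1 rad) and (z of bolt_head in the frame of cover_hole_b below 0.0135 m and horizontal distance between bolt_head and cover_hole_b below 0.004 m and angle between bolt_head's own z axis and vertical below 0.1 rad)) or ((z of pin_grip in the frame of cover_hole_b below 0.0265 m and horizontal distance between pin_grip and cover_hole_b below 0.004 m and angle between pin_grip's own z axis and vertical below 0.1 rad) and (z of bolt_head in the frame of cover_hole_a below 0.0135 m and horizontal distance between bolt_head and cover_hole_a below 0.004 m and angle between bolt_head's own z axis and vertical below 0.1 rad)))), for 0.2 s.
At the end, for the whole second after the job is handed in: The drift pin stands upright in one cover hole with its shoulder down on the cover (within 2.5 mm) and the thumb bolt stands upright in the other with its head down on the cover (within 2.5 mm), both through the flange below ((((z of pin_grip in the frame of cover_hole_a below 0.0265 m and horizontal distance between pin_grip and cover_hole_a below 0.004 m and angle between pin_grip's own z axis and vertical below 0.1 rad) and (z of bolt_head in the frame of cover_hole_b below 0.0135 m and horizontal distance between bolt_head and cover_hole_b below 0.004 m and angle between bolt_head's own z axis and vertical below 0.1 rad)) or ((z of pin_grip in the frame of cover_hole_b below 0.0265 m and horizontal distance between pin_grip and cover_hole_b below 0.004 m and angle between pin_grip's own z axis and vertical below 0.1 rad) and (z of bolt_head in the frame of cover_hole_a below 0.0135 m and horizontal distance between bolt_head and cover_hole_a below 0.004 m and angle between bolt_head's own z axis and vertical below 0.1 rad)))); the robot touches nothing.
It fails at once if the drift pin is forced against the chamber, its flange or its cover with more than 40 N (contact force between drift_pin and chamber above 40 N).
It fails at once if the thumb bolt is forced against the chamber, its flange or its cover with more than 40 N (contact force between thumb_bolt and chamber above 40 N).
It fails at once if a bystander is moved by more than 30 mm (distance of any of notebook, hex_key, fitting, petri, jar, beaker, screwdriver from where it was at the start of the episode above 0.03 m).
It also fails if it takes over 67 s, if anything falls off the work surface, if the arm or the gripper's body presses on something with over 40 N, if the wrist force passes 120 N, or if a joint passes its speed limit or range.

## Working session

There is one attempt and no reset: what is moved stays moved. The work goes in short steps, Python scripts to look and compute and a tool call to move; the robot and the scene stay as the last step left them, time stands still between calls to the robot, and variables do not carry over. Pictures are saved under pics/ and viewed, and the job is handed in when it is done.

Besides the shell and the picture viewer there is one more tool, called as name(argument=value, ...) on one line, values as JSON. apply_moves: Moves the arm, as the interface text tells. Shift numbers are shares of 0.05 m and turn numbers shares of 0.12 rad, none past 1 either way. Its arguments: {"type":"object","properties":{"plan":{"type":"string"}},"required":["plan"]}

```bash
ls; mkdir -p pics; python3 - <<'E'
from bench import ctrl
import cv2,numpy as np
o=ctrl.get_obs()
for k,v in o.items(): print(k,np.round(v,4))
print(ctrl.tcp_to_tips)
for n in("scene","top"):
    im=ctrl.camera(n); cv2.imwrite(f"pics/{n}0.png",im[:,:,::-1])
    c=ctrl.get_calibration(n); print(n,c)
    for t in ("chamber","cover","cover_hole_a","pin_grip","bolt_head","tool_stand"):
        r=ctrl.recognise(n,t)
        for d in r[:3]: print(n,t,np.round(d["point"],4),round(d["score"],2))
print(ctrl.get_obs()["time_s"])
E
```

```text
pics
time_s 0.0
q [ 0.9537  0.1815  1.608   0.      1.3538 -0.2063]
dq [-0.0003  0.0003  0.0009 -0.0002 -0.0001 -0.0027]
joint_efforts [-1.0000e-04 -4.4489e+01 -3.5133e+01 -4.0000e-04  9.2000e-03 -0.0000e+00]
eef_pos [0.2293 0.5267 0.2414]
eef_rot [-0.5912  0.5917  0.3869 -0.3881]
wrist_force [-1.1971 -0.538   0.5106]
torque [-0.0418 -0.0635  0.074 ]
opening 0.9937
0.011
scene {'intrinsics': array([[451.00619977,   0.        , 255.91006636],
       [  0.        , 451.00619977, 191.08116052],
       [  0.        ,   0.        ,   1.        ]]), 'R': array([[ 0.49761007, -0.86714034, -0.02125662],
       [-0.48845423, -0.25988084, -0.83299125],
       [ 0.71679613,  0.42488772, -0.55287769]]), 't': array([-0.3629364 ,  0.30415947,  0.89869359])}
scene chamber [0.4607 0.0477 0.0871] 0.77
scene chamber [ 0.3563 -0.1994  0.0162] 0.6
scene cover [0.478  0.0574 0.0898] 0.92
scene cover_hole_a [0.4728 0.0576 0.0875] 0.64
scene pin_grip [ 0.4325 -0.2807  0.0852] 0.63
scene bolt_head [ 0.4408 -0.1966  0.083 ] 0.48
scene tool_stand [ 0.4349 -0.2401  0.0352] 0.8
top {'intrinsics': array([[353.46020993,   0.        , 257.1091366 ],
       [  0.        , 353.46020993, 186.89915816],
       [  0.        ,   0.        ,   1.        ]]), 'R': array([[ 0.02669571, -0.99952806,  0.01519845],
       [-0.98129592, -0.02910228, -0.19029289],
       [ 0.19064539, -0.00983417, -0.98160971]]), 't': array([-0.15109539,  0.54704885,  0.89557831])}
top chamber [0.4812 0.0646 0.0874] 0.63
top chamber [ 0.4541 -0.1939  0.0861] 0.16
top cover [0.4866 0.0602 0.0888] 0.62
top cover_hole_a [0.4884 0.0615 0.0905] 0.67
top cover_hole_a [ 0.3659 -0.1914  0.0191] 0.54
top pin_grip [ 0.4412 -0.2732  0.1131] 0.57
top bolt_head [ 0.6375 -0.3005  0.0314] 0.47
top bolt_head [ 0.4533 -0.195   0.084 ] 0.44
top tool_stand [ 0.4418 -0.2359  0.064 ] 0.67
0.7
```

```bash
python3 - <<'E'
import cv2,numpy as np
for n in("scene","top"):
    im=cv2.imread(f"pics/{n}0.png"); cv2.imwrite(f"pics/{n}0b.png",cv2.resize(im,(800,600),interpolation=cv2.INTER_CUBIC))
E
```

```text
(no output)
```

View pics/scene0b.png

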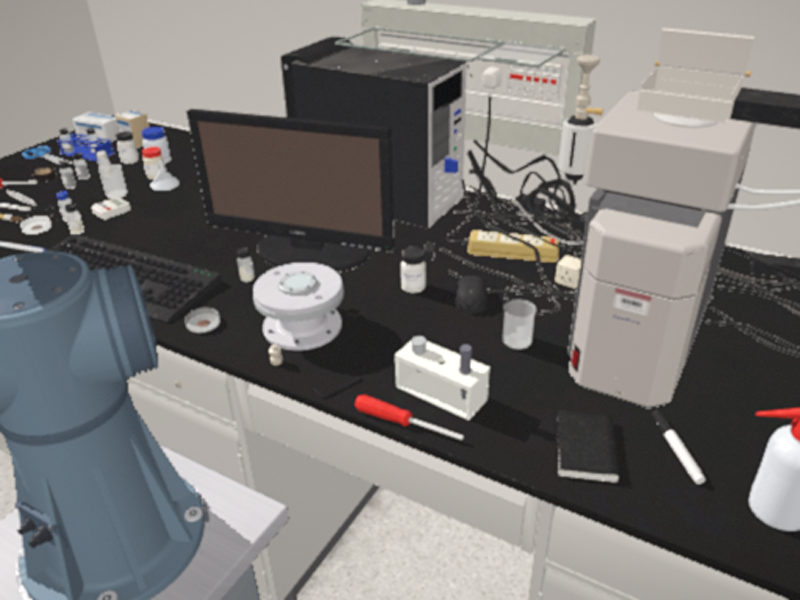

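View pics/top0b.png

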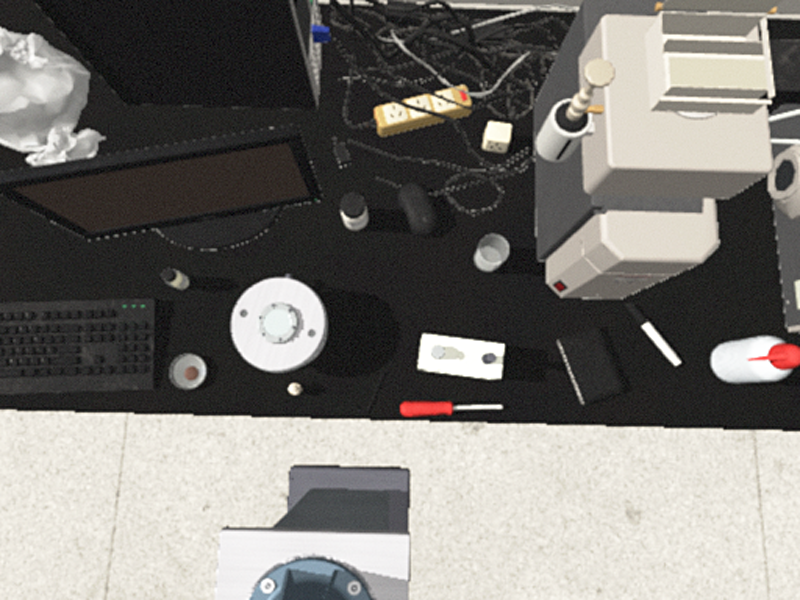

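The scene view shows the chamber at about (298,300), with the pin (dark, 465,358) and bolt (419,345) in the stand. In the top view the cover holes are near (243,313) and (313,333), the bolt at (438,352) and the pin at (489,358). I'll zoom in for exact pixels.

```bash
python3 - <<'E'
import cv2,numpy as np
t=cv2.imread("pics/top0.png"); s=cv2.imread("pics/scene0.png")
def crop(im,x,y,w,h,k,n):
    cv2.imwrite(n,cv2.resize(im[y:y+h,x:x+w],None,fx=k,fy=k,interpolation=cv2.INTER_CUBIC))
crop(t,140,170,80,75,8,"pics/tc.png")
crop(t,260,200,80,60,8,"pics/ts.png")
crop(s,155,155,80,80,7,"pics/sc.png")
crop(s,245,205,80,75,8,"pics/ss.png")
E
```

```text
(no output)
```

View pics/tc.png

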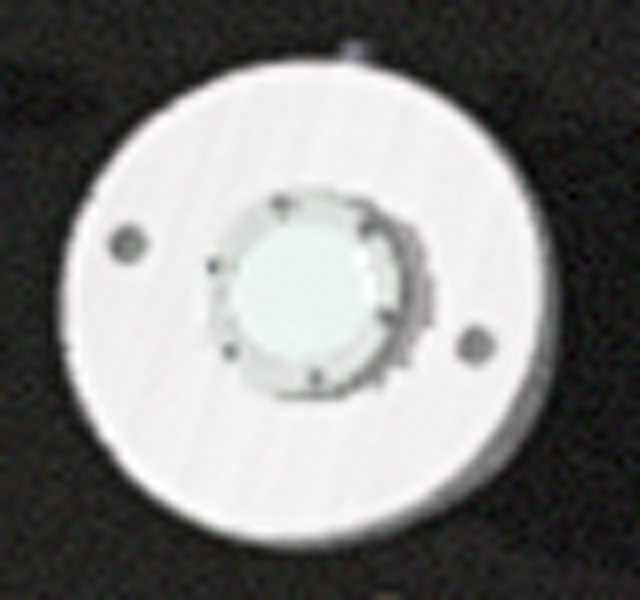

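View pics/ts.png

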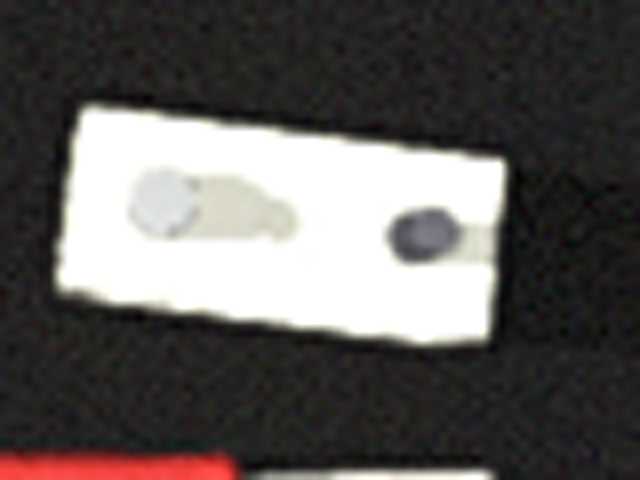

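View pics/sc.png

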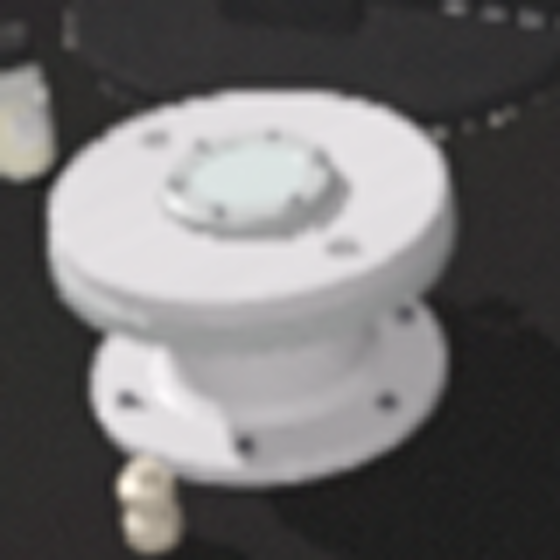

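View pics/ss.png

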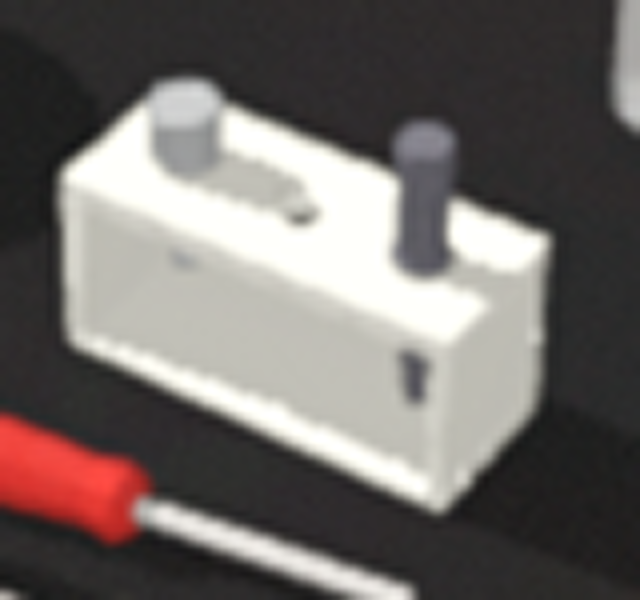

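```bash
cat > h.py <<'E'
import numpy as np,cv2
from bench import ctrl
def ray(cam,u,v,z):
    c=ctrl.get_calibration(cam);K,R,t=c["intrinsics"],c["R"],c["t"]
    d=R.T@np.linalg.inv(K)@np.array([u,v,1.]);o=-R.T@t
    return o+d*(z-o[2])/d[2]
def proj(cam,X):
    c=ctrl.get_calibration(cam);p=c["intrinsics"]@(c["R"]@np.array(X)+c["t"]);return p[:2]/p[2]
def cr(cam,x,y,x0,y0,k,z): return ray(cam,(x+.5)/k-.5+x0,(y+.5)/k-.5+y0,z)
def obs(): 
    o=ctrl.get_obs(); 
    return o
E
python3 - <<'E'
from h import *
P=lambda *a:print(a[0],np.round(cr(*a[1:])*1000,1))
P("h1 top","top",128,244,140,170,8,.09);P("h2 top","top",476,346,140,170,8,.09)
P("h1 sc","scene",157,138,155,155,7,.09);P("h2 sc","scene",344,245,155,155,7,.09)
P("bolt top","top",164,203,260,200,8,.088);P("bolt sc","scene",187,98,245,205,8,.088)
P("pin top","top",434,233,260,200,8,.11);P("pin sc","scene",427,140,245,205,8,.11)
for x,y in((82,105),(507,158),(490,345),(58,290)):P("st","top",x,y,260,200,8,.066)
for x,y in((62,180),(550,238),(440,345)):P("st sc","scene",x,y,245,205,8,.066)
# cover circle top
im=cv2.imread("pics/top0.png");g=cv2.cvtColor(im,cv2.COLOR_BGR2GRAY);m=np.zeros_like(g);m[170:245,140:215]=(g[170:245,140:215]>190)*255
c=max(cv2.findContours(m,cv2.RETR_EXTERNAL,cv2.CHAIN_APPROX_NONE)[0],key=cv2.contourArea)
w=np.array([ray("top",*p[0],.09)[:2] for p in c])
# robust circle with r 76 fit
from scipy.optimize import least_squares
r=least_squares(lambda q:np.hypot(w[:,0]-q[0],w[:,1]-q[1])-q[2],[.48,.06,.076],loss='soft_l1',f_scale=.001).x
print("cover",r)
R=ctrl.get_obs()["eef_rot"];print(R)
from scipy.spatial.transform import Rotation as Ro
print(Ro.from_quat([*R[1:],R[0]]).as_matrix().round(3))
for c in("fitting","screwdriver","beaker","jar","hex_key","notebook","petri"):
  r=ctrl.recognise("top",c); print(c,[ (np.round(d["point"],3),round(d["score"],2)) for d in r[:2]])
E
```

```text
h1 top [502.2 122.8  90. ]
h2 top [472.7  10.2  90. ]
h1 sc [500.9 120.8  90. ]
h2 sc [472.4   9.4  90. ]
bolt top [ 447.9 -196.1   88. ]
bolt sc [ 449.8 -196.1   88. ]
pin top [ 439.1 -278.1  110. ]
pin sc [ 439.  -280.4  110. ]
st [ 481.  -170.5   66. ]
st [ 467.6 -309.7   66. ]
st [ 407.1 -303.6   66. ]
st [ 420.8 -164.    66. ]
st sc [ 421.3 -168.4   66. ]
st sc [ 465.7 -309.2   66. ]
st sc [ 406.8 -301.2   66. ]
cover [0.48715209 0.06610496 0.07454255]
[ 0.59147736 -0.59146017 -0.38752476  0.38749706]
[[ 0.399  0.    -0.917]
 [ 0.917  0.     0.399]
 [ 0.    -1.    -0.   ]]
fitting [(array([0.382, 0.045, 0.024]), 0.52)]
screwdriver []
beaker [(array([ 0.69 , -0.051,  0.079]), 0.74), (array([ 0.637, -0.299,  0.032]), 0.68)]
jar [(array([ 0.693, -0.052,  0.078]), 0.9), (array([0.487, 0.059, 0.088]), 0.48)]
hex_key [(array([0.487, 0.062, 0.09 ]), 0.45)]
notebook [(array([ 0.442, -0.468,  0.009]), 0.92)]
petri [(array([0.41 , 0.236, 0.005]), 0.72)]
```

```bash
cat >> h.py <<'E'
from scipy.spatial.transform import Rotation as Ro
def plan(tgt,head=0.0,nturn=None,start=None,n=None):
    """rows to reach tgt with tool x heading `head` (rad about world z), tool y down"""
    o=ctrl.get_obs();p=np.array(o["eef_pos"]);q=o["eef_rot"];R=Ro.from_quat([*q[1:],q[0]])
    if start is not None:p=np.array(start)
    c,s=np.cos(head),np.sin(head)
    Rt=Ro.from_matrix(np.array([[c,0,-s],[s,0,c],[0,-1,0]]))
    print("from",p.round(4),"rotvec tool",(R.inv()*Rt).as_rotvec().round(3))
    d=np.array(tgt)-p
    rv=(R.inv()*Rt).as_rotvec()
    N=n or int(max(np.ceil(np.abs(d).max()/.05),np.ceil(np.linalg.norm(d)/.05),np.ceil(np.abs(rv).max()/.12)))
    nt=nturn or N
    for i in range(N):
        sh=R.inv().apply(d/N)/.05
        w=rv/nt/.12 if i<nt else rv*0
        if i<nt:R=R*Ro.from_rotvec(rv/nt)
        print(i,np.round(sh,3),np.round(w,3))
E
python3 - <<'E'
from h import *
plan([.439,-.279,.242],0.0,n=20)
E
```

```text
from [0.2296 0.5272 0.2423] rotvec tool [ 0.    1.16 -0.  ]
0 [-0.655  0.    -0.514] [ 0.     0.483 -0.   ]
1 [-0.625  0.    -0.551] [ 0.     0.483 -0.   ]
2 [-0.592  0.    -0.586] [ 0.     0.483 -0.   ]
3 [-0.557  0.    -0.62 ] [ 0.     0.483 -0.   ]
4 [-0.52   0.    -0.651] [ 0.     0.483 -0.   ]
5 [-0.481  0.    -0.68 ] [ 0.     0.483 -0.   ]
6 [-0.441  0.    -0.707] [ 0.     0.483 -0.   ]
7 [-0.399  0.    -0.731] [ 0.     0.483 -0.   ]
8 [-0.356  0.    -0.753] [ 0.     0.483 -0.   ]
9 [-0.312  0.    -0.772] [ 0.     0.483 -0.   ]
10 [-0.267  0.    -0.789] [ 0.     0.483 -0.   ]
11 [-0.22   0.    -0.803] [ 0.     0.483 -0.   ]
12 [-0.174  0.    -0.815] [ 0.     0.483 -0.   ]
13 [-0.126  0.    -0.823] [ 0.     0.483 -0.   ]
14 [-0.078  0.    -0.829] [ 0.     0.483 -0.   ]
15 [-0.03   0.    -0.832] [ 0.     0.483 -0.   ]
16 [ 0.018  0.    -0.833] [ 0.     0.483 -0.   ]
17 [ 0.067  0.    -0.83 ] [ 0.     0.483 -0.   ]
18 [ 0.115  0.    -0.825] [ 0.     0.483 -0.   ]
19 [ 0.162  0.    -0.817] [ 0.     0.483 -0.   ]
```

apply_moves(plan="-0.66 0 -0.51 0 0.48 0 0.6; -0.63 0 -0.55 0 0.48 0 0.6; -0.59 0 -0.59 0 0.48 0 0.6; -0.56 0 -0.62 0 0.48 0 0.6; -0.52 0 -0.65 0 0.48 0 0.6")

```text
time_s: 1.55
eef_pos: [0.2818, 0.3237, 0.2424]
eef_rot: [-0.641, 0.641, 0.298, -0.298]
wrist_force: [0.5, 0.7, 1.1]
opening: 0.599
```

apply_moves(plan="-0.48 0 -0.68 0 0.48 0 0.6; -0.44 0 -0.71 0 0.48 0 0.6; -0.40 0 -0.73 0 0.48 0 0.6; -0.36 0 -0.75 0 0.48 0 0.6; -0.31 0 -0.77 0 0.48 0 0.6")

```text
time_s: 2.05
eef_pos: [0.3347, 0.1224, 0.2426]
eef_rot: [-0.677, 0.677, 0.203, -0.202]
wrist_force: [1.4, -0.4, -0.8]
opening: 0.6
```

apply_moves(plan="-0.27 0 -0.79 0 0.48 0 0.6; -0.22 0 -0.80 0 0.48 0 0.6; -0.17 0 -0.82 0 0.48 0 0.6; -0.13 0 -0.82 0 0.48 0 0.6; -0.08 0 -0.83 0 0.48 0 0.6")

```text
time_s: 2.55
eef_pos: [0.3879, -0.0795, 0.2427]
eef_rot: [-0.699, 0.7, 0.104, -0.103]
wrist_force: [1.0, 1.2, -0.1]
opening: 0.599
```

apply_moves(plan="-0.03 0 -0.83 0 0.48 0 0.6; 0.02 0 -0.83 0 0.48 0 0.6; 0.07 0 -0.83 0 0.48 0 0.6; 0.12 0 -0.83 0 0.48 0 0.6; 0.16 0 -0.82 0 0.48 0 0.6")

```text
time_s: 3.05
eef_pos: [0.442, -0.2807, 0.2423]
eef_rot: [-0.707, 0.707, 0.002, -0.002]
wrist_force: [0.6, 0.9, -0.1]
opening: 0.604
```

apply_moves(plan="-0.06 0.78 0.03 0 0 0 0.5; 0 0.78 0 0 0 0 0.5; 0 0.78 0 0 0 0 0.5; 0 0.78 0 0 0 0 0.5; 0 0 0 0 0 0 0.5")

```text
time_s: 3.55
eef_pos: [0.4354, -0.2742, 0.0811]
eef_rot: [0.71, -0.704, -0.0, 0.005]
wrist_force: [-0.5, 0.2, -0.1]
opening: 0.5
```

```bash
python3 - <<'E'
from h import *
for n,x,y in(("scene",235,190),("top",250,180)):
    im=ctrl.camera(n)[:,:,::-1]; cv2.imwrite(f"pics/{n}1.png",cv2.resize(im[y:y+90,x:x+100],None,fx=7,fy=6.6,interpolation=cv2.INTER_CUBIC))
print(ctrl.get_obs()["eef_pos"])
E
```

```text
[ 0.4386613  -0.27722289  0.08655452]
```

View pics/scene1.png

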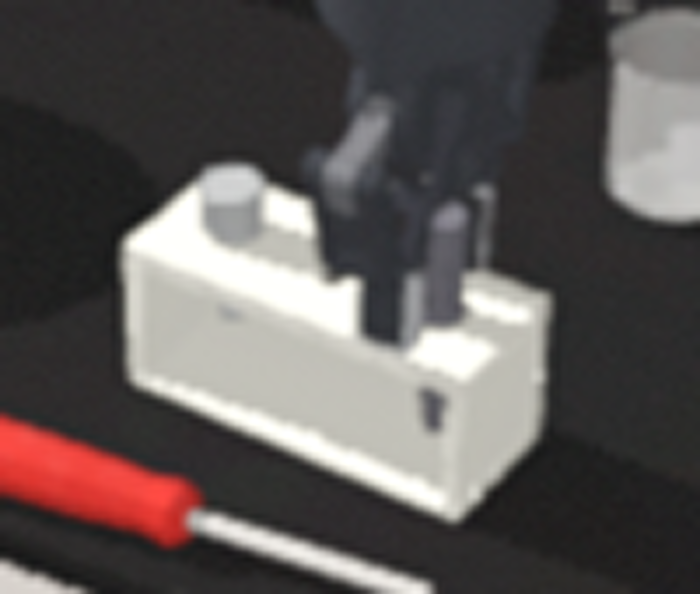

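The pin stands between the jaws at about (445,255) in the crop, slightly toward −y. Closing on it.

apply_moves(plan="0 0 -0.03 0 0 0 0.3; 0 0 0 0 0 0 0.1; 0 0 0 0 0 0 0; 0 0 0 0 0 0 0; 0 0 0 0 0 0 0")

```text
time_s: 4.15
eef_pos: [0.4403, -0.2804, 0.089]
eef_rot: [-0.706, 0.708, 0.004, -0.002]
wrist_force: [-0.4, -0.4, 6.9]
opening: 0.162
```

apply_moves(plan="0 0 0 0 0 0 0; 0 0 0 0 0 0 0; 0 0 0 0 0 0 0; 0 0 0 0 0 0 0; 0 0 0 0 0 0 0")

```text
time_s: 4.65
eef_pos: [0.4402, -0.2804, 0.089]
eef_rot: [-0.706, 0.708, 0.004, -0.002]
wrist_force: [-1.4, -0.4, 6.6]
opening: 0.166
```

apply_moves(plan="0 -0.2 0 0 0 0 0; 0 -0.5 0 0 0 0 0; 0 -0.7 0 0 0 0 0; 0 -0.7 0 0 0 0 0; 0 -0.3 0 0 0 0 0")

```text
time_s: 5.15
eef_pos: [0.44, -0.2799, 0.2111]
eef_rot: [-0.706, 0.709, 0.004, -0.001]
wrist_force: [0.7, -1.4, -0.3]
opening: 0.159
```

```bash
python3 - <<'E'
from h import *
for n,x,y in(("scene",225,150),("top",250,180)):
    im=ctrl.camera(n)[:,:,::-1]; cv2.imwrite(f"pics/{n}2.png",cv2.resize(im[y:y+110,x:x+100],None,fx=5.4,fy=5.4,interpolation=cv2.INTER_CUBIC))
o=ctrl.get_obs();print(o["eef_pos"],o["wrist_force"],o["opening"],o["time_s"])
plan([.4726,.0100,.2],0)
E
```

```text
[ 0.4401045  -0.28005831  0.21028119] [ 0.89250119 -0.47894106 -0.94057441] 0.16864830405610848 5.25
from [ 0.4401 -0.2801  0.2103] rotvec tool [0.005 0.008 0.005]
0 [0.116 0.03  0.966] [0.007 0.011 0.007]
1 [0.115 0.031 0.966] [0.007 0.011 0.007]
2 [0.113 0.031 0.966] [0.007 0.011 0.007]
3 [0.112 0.032 0.966] [0.007 0.011 0.007]
4 [0.111 0.033 0.967] [0.007 0.011 0.007]
5 [0.11  0.034 0.967] [0.007 0.011 0.007]
```

View pics/scene2.png

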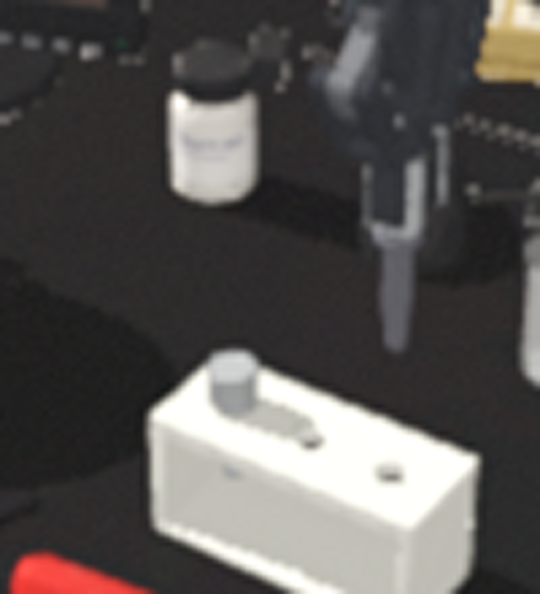

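The pin is held upright with its point at about (397,349) in the crop. I'll compare that with where the TCP predicts it should be.

```bash
python3 - <<'E'
from h import *
print(proj("scene",[.4401,-.2801,.2103-.077]), (397.5)/5.4-.5+225,(349.5)/5.4-.5+150)
print(proj("top",[.4401,-.2801,.2103-.077]))
print(cr("scene",397,349,225,150,5.4,.1333))
E
```

```text
[298.3480859  213.57555538] 298.1111111111111 214.22222222222223
[316.33023525 227.57053271]
[ 0.43762445 -0.28068343  0.1333    ]
```

apply_moves(plan="0.10 0 0.9 0 0 0 0; 0.10 0 0.97 0 0 0 0; 0.11 0 0.97 0 0 0 0; 0.11 0 0.97 0 0 0 0; 0.11 0 0.97 0 0 0 0")

```text
time_s: 5.75
eef_pos: [0.4623, -0.0375, 0.2054]
eef_rot: [0.707, -0.707, -0.002, 0.003]
wrist_force: [0.5, -0.3, -0.6]
opening: 0.164
```

apply_moves(plan="0.11 0.05 0.7 0 0 0 0; 0 0 0.32 0 0 0 0; 0 0 0 0 0 0 0; 0 0 0 0 0 0 0; 0 0 0 0 0 0 0")

```text
time_s: 6.25
eef_pos: [0.4682, 0.0106, 0.2034]
eef_rot: [-0.707, 0.707, 0.002, -0.003]
wrist_force: [-0.4, -1.1, -0.9]
opening: 0.159
```

```bash
python3 - <<'E'
from h import *
for n,x,y in(("scene",165,140),("top",160,150)):
    im=ctrl.camera(n)[:,:,::-1]; cv2.imwrite(f"pics/{n}3.png",cv2.resize(im[y:y+80,x:x+80],None,fx=7,fy=7,interpolation=cv2.INTER_CUBIC))
o=ctrl.get_obs();print(o["eef_pos"],o["wrist_force"],o["opening"],o["time_s"])
for n in("scene","top"):print(n,proj(n,[*o["eef_pos"][:2],o["eef_pos"][2]-.077]),proj(n,[.4726,.010,.09]))
E
```

```text
[0.46834605 0.01043577 0.20362127] [ 1.6941574  -0.60601204 -0.89888715] 0.1597318444317917 6.35
scene [201.26305113 178.42776938] [203.56111404 189.47228547]
top [196.68452231 212.80427049] [199.15740911 212.84866711]
```

View pics/scene3.png

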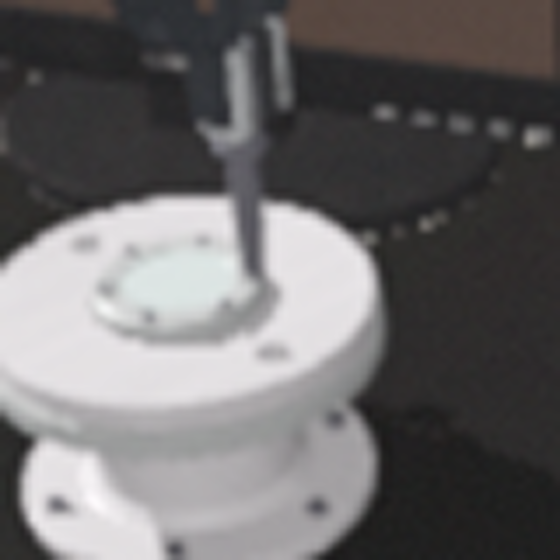

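View pics/top3.png

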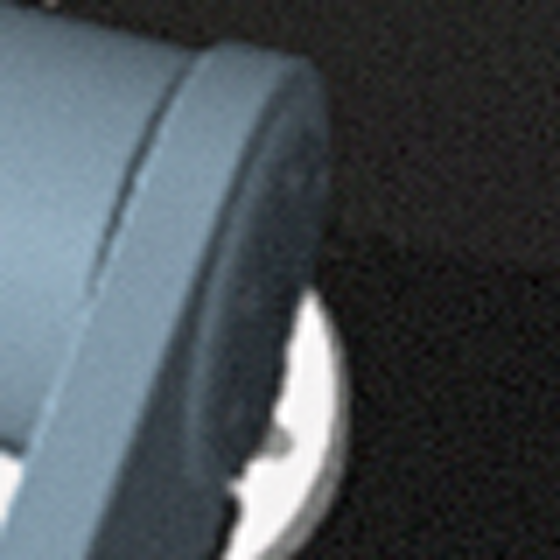

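apply_moves(plan="0.08 0.2 0 0 0 0 0; 0 0.2 0 0 0 0 0; 0 0.16 0 0 0 0 0; 0 0 0 0 0 0 0; 0 0 0 0 0 0 0")

```text
time_s: 6.85
eef_pos: [0.4721, 0.0115, 0.1753]
eef_rot: [0.707, -0.707, -0.002, 0.003]
wrist_force: [-0.4, -0.1, 0.3]
opening: 0.162
```

```bash
python3 - <<'E'
from h import *
for n,x,y in(("scene",165,140),):
    im=ctrl.camera(n)[:,:,::-1]; cv2.imwrite(f"pics/{n}4.png",cv2.resize(im[y:y+80,x:x+80],None,fx=7,fy=7,interpolation=cv2.INTER_CUBIC))
o=ctrl.get_obs();print(o["eef_pos"],o["wrist_force"],o["opening"],o["time_s"])
for n in("scene",):print(n,proj(n,[*o["eef_pos"][:2],o["eef_pos"][2]-.077]),proj(n,[.4726,.010,.09]))
E
```

```text
[0.47243933 0.01144319 0.17574486] [-0.12699326 -0.01327962 -2.16760826] 0.16216654609837827 6.9
scene [202.79374293 186.58745032] [203.56111404 189.47228547]
```

View pics/scene4.png

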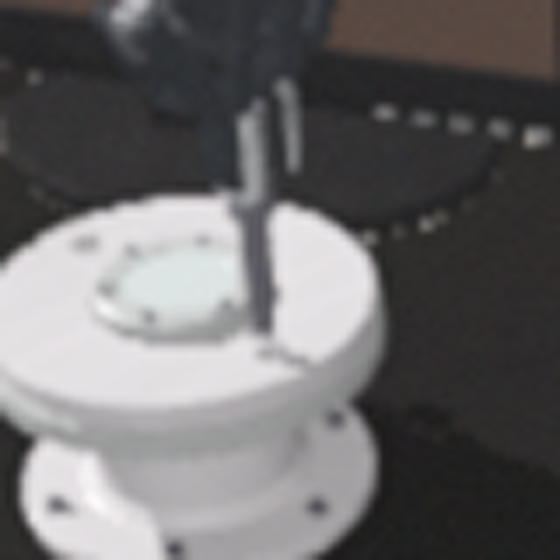

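apply_moves(plan="0 0 -0.035 0 0 0 0; 0 0.1 0 0 0 0 0; 0 0.1 0 0 0 0 0; 0 0.06 0 0 0 0 0; 0 0 0 0 0 0 0")

```text
time_s: 7.4
eef_pos: [0.4719, 0.0098, 0.162]
eef_rot: [0.707, -0.707, -0.002, 0.003]
wrist_force: [-0.6, -0.2, -1.2]
opening: 0.161
```

apply_moves(plan="0 0 0 0 0 0 0; 0 0.06 0 0 0 0 0; 0 0.06 0 0 0 0 0; 0 0 0 0 0 0 0; 0 0 0 0 0 0 0")

```text
time_s: 7.9
eef_pos: [0.4723, 0.0097, 0.1567]
eef_rot: [0.707, -0.707, -0.003, 0.003]
wrist_force: [0.8, 0.0, -0.5]
opening: 0.16
```

apply_moves(plan="0 0.04 0 0 0 0 0; 0 0 0 0 0 0 0; 0 0.04 0 0 0 0 0; 0 0 0 0 0 0 0; 0 0 0 0 0 0 0")

```text
time_s: 8.4
eef_pos: [0.4734, 0.0095, 0.1547]
eef_rot: [-0.707, 0.707, 0.004, -0.002]
wrist_force: [-3.4, 1.0, 13.1]
opening: 0.159
```

apply_moves(plan="0 -0.025 0 0 0 0 0; 0.01 0 0 0 0 0 0; 0.01 0 0 0 0 0 0; 0.01 0 -0.005 0 0 0 0; 0 0 0 0 0 0 0")

```text
time_s: 8.9
eef_pos: [0.4737, 0.0095, 0.1548]
eef_rot: [-0.707, 0.707, 0.003, -0.003]
wrist_force: [-5.1, 1.1, 10.6]
opening: 0.161
```

apply_moves(plan="0.015 -0.015 -0.004 0 0 0 0; 0.02 0 -0.005 0 0 0 0; 0.02 0 -0.005 0 0 0 0; 0.02 0 -0.005 0 0 0 0; 0 0 0 0 0 0 0")

```text
time_s: 9.4
eef_pos: [0.4765, 0.0089, 0.1548]
eef_rot: [0.707, -0.707, -0.002, 0.004]
wrist_force: [-6.7, 0.7, 9.8]
opening: 0.161
```

apply_moves(plan="0.02 -0.01 -0.004 0 0 0 0; 0.02 0 -0.004 0 0 0 0; 0.02 0 -0.004 0 0 0 0; 0.02 0 -0.004 0 0 0 0; 0 0 0 0 0 0 0")

```text
time_s: 9.9
eef_pos: [0.48, 0.0082, 0.1547]
eef_rot: [0.707, -0.707, -0.001, 0.005]
wrist_force: [-5.0, 0.3, 6.3]
opening: 0.161
```

```bash
python3 - <<'E'
from h import *
for n,x,y in(("scene",165,140),):
    im=ctrl.camera(n)[:,:,::-1]; cv2.imwrite(f"pics/{n}5.png",cv2.resize(im[y:y+80,x:x+80],None,fx=7,fy=7,interpolation=cv2.INTER_CUBIC))
o=ctrl.get_obs();print(o["eef_pos"],o["wrist_force"],o["opening"],o["time_s"])
E
```

```text
[0.48005593 0.00823329 0.15471136] [-6.32497739  0.70065372  6.67947326] 0.15828406126964026 9.95
```

View pics/scene5.png

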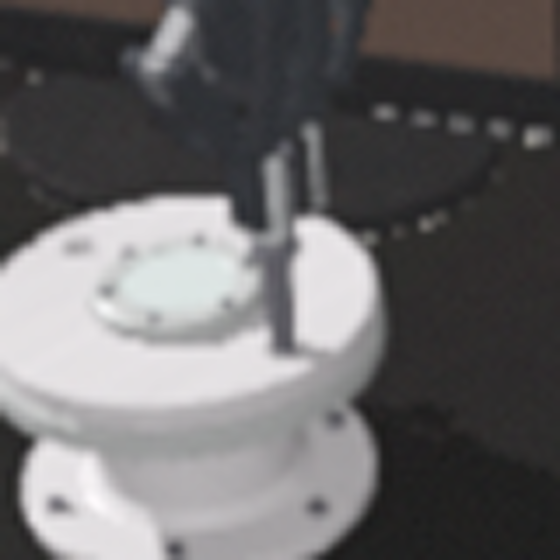

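The pin is in the cover hole at about (285,348), and the far hole has shifted to (78,246), so the cover is turning with the pin. I'll keep feeling along.

apply_moves(plan="0.02 0 -0.003 0 0 0 0; 0.02 0 -0.003 0 0 0 0; 0.02 0 -0.003 0 0 0 0; 0.02 0 -0.002 0 0 0 0; 0 0 0 0 0 0 0")

```text
time_s: 10.45
eef_pos: [0.4855, 0.0073, 0.1548]
eef_rot: [0.707, -0.707, -0.003, 0.003]
wrist_force: [-1.2, 0.1, -1.3]
opening: 0.159
```

apply_moves(plan="0.02 0 -0.002 0 0 0 0; 0.02 0 -0.002 0 0 0 0; 0.01 0 0 0 0 0 0; 0 0 0 0 0 0 0; 0 0 0 0 0 0 0")

```text
time_s: 10.95
eef_pos: [0.4883, 0.0071, 0.1553]
eef_rot: [-0.707, 0.707, 0.003, -0.003]
wrist_force: [-2.2, -0.4, -2.1]
opening: 0.162
```

apply_moves(plan="0 0.02 0 0 0 0 0; 0 0 0 0 0 0 0; 0 0.01 0 0 0 0 0; 0 0 0 0 0 0 0; 0 0 0 0 0 0 0")

```text
time_s: 11.45
eef_pos: [0.4886, 0.007, 0.1545]
eef_rot: [-0.707, 0.707, 0.003, -0.003]
wrist_force: [-3.1, 0.5, 4.6]
opening: 0.159
```

apply_moves(plan="0.02 0 0.01 0 0 0 0; 0.02 0.004 0.005 0 0 0 0; 0.02 0.004 0 0 0 0 0; 0.02 0.004 0 0 0 0 0; 0 0 0 0 0 0 0")

```text
time_s: 11.95
eef_pos: [0.4911, 0.0075, 0.1541]
eef_rot: [-0.707, 0.707, 0.002, -0.004]
wrist_force: [-9.9, -1.4, 13.9]
opening: 0.157
```

apply_moves(plan="0 -0.01 0 0 0 0 0; 0.02 0 0 0 0 0 0; 0.02 0 0 0 0 0 0; 0 0 0 0 0 0 0; 0 0 0 0 0 0 0")

```text
time_s: 12.45
eef_pos: [0.4926, 0.0076, 0.1544]
eef_rot: [-0.707, 0.707, 0.002, -0.005]
wrist_force: [-12.2, -1.2, 15.1]
opening: 0.164
```

apply_moves(plan="0 -0.02 0 0 0 0 0; 0.02 0 0.002 0 0 0 0; 0.02 0 0.002 0 0 0 0; 0.02 0 0.002 0 0 0 0; 0 0 0 0 0 0 0")

```text
time_s: 12.95
eef_pos: [0.4963, 0.0081, 0.1549]
eef_rot: [-0.707, 0.707, 0.002, -0.004]
wrist_force: [-7.4, 0.6, 6.5]
opening: 0.165
```

apply_moves(plan="-0.02 -0.03 0 0 0 0 0; -0.1 0 -0.005 0 0 0 0; -0.1 0 0 0 0 0 0; -0.1 0 0.005 0 0 0 0; 0 0 0 0 0 0 0")

```text
time_s: 13.45
eef_pos: [0.481, 0.0081, 0.1565]
eef_rot: [-0.707, 0.707, 0.003, -0.002]
wrist_force: [1.1, 0.7, -0.3]
opening: 0.161
```

apply_moves(plan="0 0.02 0 0 0 0 0; 0 0.01 0 0 0 0 0; 0 0 0 0 0 0 0; 0 0 0 0 0 0 0; 0 0 0 0 0 0 0")

```text
time_s: 13.95
eef_pos: [0.4813, 0.008, 0.1547]
eef_rot: [-0.707, 0.707, 0.003, -0.003]
wrist_force: [1.7, -0.8, 0.0]
opening: 0.158
```

apply_moves(plan="0 0.02 0 0 0 0 0; 0 0.01 0 0 0 0 0; 0.02 0 0 0 0 0 0; 0.02 0 0 0 0 0 0; 0 0 0 0 0 0 0")

```text
time_s: 14.45
eef_pos: [0.4828, 0.0083, 0.1528]
eef_rot: [0.707, -0.707, -0.002, 0.003]
wrist_force: [0.7, 0.9, -0.8]
opening: 0.161
```

The pin drops freely below the 0.1547 contact height at x≈0.483, so the flange hole is here. I'll push down in steps.

apply_moves(plan="0 0.03 0 0 0 0 0; 0 0.03 0 0 0 0 0; 0 0.03 0 0 0 0 0; 0 0 0 0 0 0 0; 0 0 0 0 0 0 0")

```text
time_s: 14.95
eef_pos: [0.4831, 0.0081, 0.1486]
eef_rot: [0.707, -0.707, -0.003, 0.003]
wrist_force: [0.4, -0.4, 0.2]
opening: 0.162
```

apply_moves(plan="0 0.03 0 0 0 0 0; 0 0.03 0 0 0 0 0; 0 0.03 0 0 0 0 0; 0 0 0 0 0 0 0; 0 0 0 0 0 0 0")

```text
time_s: 15.45
eef_pos: [0.4832, 0.008, 0.1441]
eef_rot: [-0.707, 0.707, 0.003, -0.003]
wrist_force: [0.2, -0.8, -1.6]
opening: 0.161
```

apply_moves(plan="0 0.04 0 0 0 0 0; 0 0.04 0 0 0 0 0; 0 0.03 0 0 0 0 0; 0 0 0 0 0 0 0; 0 0 0 0 0 0 0")

```text
time_s: 15.95
eef_pos: [0.4832, 0.008, 0.1385]
eef_rot: [-0.707, 0.707, 0.003, -0.003]
wrist_force: [0.3, -2.7, -2.3]
opening: 0.164
```

apply_moves(plan="0 0.03 -0.01 0 0 0 0; 0 0.03 0 0 0 0 0; 0 0.03 0 0 0 0 0; 0 0 0 0 0 0 0; 0 0 0 0 0 0 0")

```text
time_s: 16.45
eef_pos: [0.4833, 0.0077, 0.1341]
eef_rot: [0.707, -0.707, -0.003, 0.003]
wrist_force: [0.6, -1.1, -1.4]
opening: 0.158
```

apply_moves(plan="0 0.03 0 0 0 0 0; 0 0.03 0 0 0 0 0; 0 0.03 0 0 0 0 0; 0 0 0 0 0 0 0; 0 0 0 0 0 0 0")

```text
time_s: 16.95
eef_pos: [0.4835, 0.0075, 0.1297]
eef_rot: [-0.707, 0.707, 0.003, -0.003]
wrist_force: [3.7, -1.0, -0.7]
opening: 0.163
```

apply_moves(plan="0.012 0.03 -0.008 0 0 0 0; 0 0.03 0 0 0 0 0; 0 0.03 0 0 0 0 0; 0 0 0 0 0 0 0; 0 0 0 0 0 0 0")

```text
time_s: 17.45
eef_pos: [0.4836, 0.0073, 0.1249]
eef_rot: [0.707, -0.707, -0.003, 0.003]
wrist_force: [2.1, -0.6, -2.6]
opening: 0.155
```

apply_moves(plan="0.008 0.03 0 0 0 0 0; 0 0.03 0 0 0 0 0; 0 0.03 0 0 0 0 0; 0 0.02 0 0 0 0 0; 0 0 0 0 0 0 0")

```text
time_s: 17.95
eef_pos: [0.4839, 0.0073, 0.1194]
eef_rot: [0.707, -0.707, -0.003, 0.003]
wrist_force: [0.4, 0.2, -1.1]
opening: 0.164
```

apply_moves(plan="0.005 0.03 0 0 0 0 0; 0 0.03 0 0 0 0 0; 0 0.03 0 0 0 0 0; 0 0 0 0 0 0 0; 0 0 0 0 0 0 0")

```text
time_s: 18.45
eef_pos: [0.4842, 0.0073, 0.1149]
eef_rot: [0.707, -0.707, -0.003, 0.003]
wrist_force: [-1.2, -0.4, -2.3]
opening: 0.166
```

apply_moves(plan="0 0.03 0 0 0 0 0; 0 0.02 0 0 0 0 0; 0 0 0 0 0 0 0; 0 0 0 0 0 0 0; 0 0 0 0 0 0 0")

```text
time_s: 18.95
eef_pos: [0.4847, 0.0072, 0.113]
eef_rot: [-0.707, 0.707, 0.003, -0.003]
wrist_force: [-1.5, -0.2, 3.8]
opening: 0.167
```

apply_moves(plan="0 0.02 0 0 0 0 0; 0 0 0 0 0 0 0; 0 0 0 0 0 0 0; 0 0 0 0 0 0 0; 0 0 0 0 0 0 0")

```text
time_s: 19.45
eef_pos: [0.4852, 0.0071, 0.1129]
eef_rot: [-0.707, 0.707, 0.003, -0.002]
wrist_force: [-3.9, 0.4, 10.9]
opening: 0.161
```

```bash
python3 - <<'E'
from h import *
for n,x,y in(("scene",165,130),):
    im=ctrl.camera(n)[:,:,::-1]; cv2.imwrite(f"pics/{n}6.png",cv2.resize(im[y:y+80,x:x+80],None,fx=7,fy=7,interpolation=cv2.INTER_CUBIC))
o=ctrl.get_obs();print(o["eef_pos"],o["wrist_force"],o["opening"],o["time_s"])
E
```

```text
[0.48515477 0.00713125 0.11287649] [-3.73517574  0.96051762 11.89532389] 0.16110475689493228 19.5
```

View pics/scene6.png

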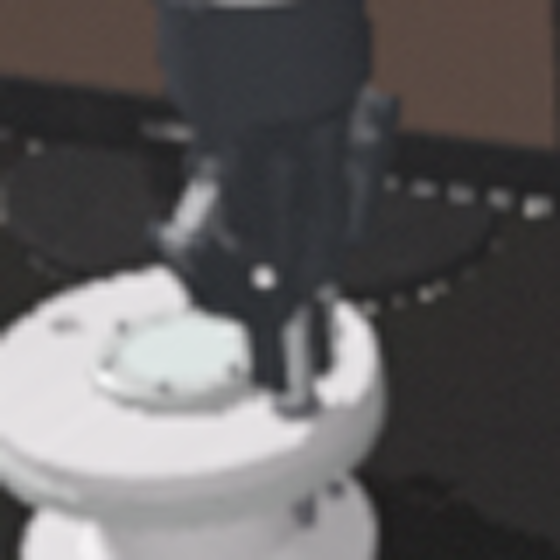

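Pin shoulder sits on the cover at about (297,405), and its point shows below the flange at (305,510). Releasing.

apply_moves(plan="0 -0.01 0 0 0 0 0.1; 0 0 0 0 0 0 0.3; 0 0 0 0 0 0 0.5; 0 0 0 0 0 0 0.5; 0 0 0 0 0 0 0.5")

```text
time_s: 20.0
eef_pos: [0.4844, 0.0073, 0.112]
eef_rot: [0.707, -0.707, -0.003, 0.003]
wrist_force: [0.5, -0.3, -0.2]
opening: 0.499
```

apply_moves(plan="0 -0.1 0 0 0 0 0.5; 0 -0.4 0 0 0 0 0.5; 0 -0.7 0 0 0 0 0.5; 0 -0.5 0 0 0 0 0.5; 0 -0.2 0 0 0 0 0.5")

```text
time_s: 20.5
eef_pos: [0.486, 0.0069, 0.2103]
eef_rot: [-0.707, 0.707, 0.005, -0.001]
wrist_force: [0.6, 0.0, -0.5]
opening: 0.499
```

```bash
python3 - <<'E'
from h import *
for n,x,y in(("scene",165,130),("top",140,160)):
    im=ctrl.camera(n)[:,:,::-1]; cv2.imwrite(f"pics/{n}7.png",cv2.resize(im[y:y+80,x:x+80],None,fx=7,fy=7,interpolation=cv2.INTER_CUBIC))
o=ctrl.get_obs();print(o["eef_pos"],o["wrist_force"],o["opening"],o["time_s"])
plan([.449,-.1965,.20],0)
E
```

```text
[0.48543648 0.00701799 0.20868094] [-0.16292423 -0.06436862  0.01853305] 0.5033052500192724 20.6
from [0.4854 0.007  0.2087] rotvec tool [0.001 0.008 0.003]
0 [-0.152  0.035 -0.813] [0.001 0.013 0.006]
1 [-0.151  0.035 -0.813] [0.001 0.013 0.006]
2 [-0.15   0.035 -0.813] [0.001 0.013 0.006]
3 [-0.148  0.035 -0.814] [0.001 0.013 0.006]
4 [-0.147  0.035 -0.814] [0.001 0.013 0.006]
```

View pics/scene7.png

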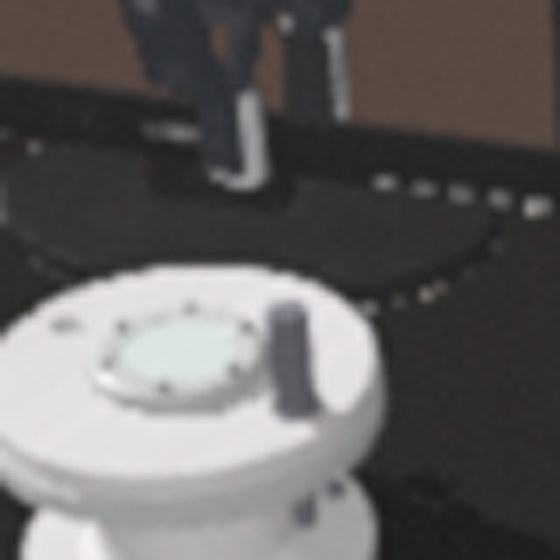

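The pin stands home; the free hole is at about (66,324) in the crop. Now the bolt.

apply_moves(plan="-0.14 0 -0.8 0 0 0 0.5; -0.14 0 -0.82 0 0 0 0.5; -0.14 0 -0.82 0 0 0 0.5; -0.14 0 -0.82 0 0 0 0.5; -0.14 0 -0.8 0 0 0 0.5")

```text
time_s: 21.1
eef_pos: [0.4497, -0.197, 0.2053]
eef_rot: [0.708, -0.706, -0.002, 0.004]
wrist_force: [1.3, -0.2, 0.1]
opening: 0.5
```

```bash
python3 - <<'E'
from h import *
im=ctrl.camera("top")[:,:,::-1];cv2.imwrite("pics/top8f.png",im);x,y=140,160
cv2.imwrite(f"pics/top8.png",cv2.resize(im[y:y+80,x:x+80],None,fx=7,fy=7,interpolation=cv2.INTER_CUBIC))
o=ctrl.get_obs();print(o["eef_pos"],o["wrist_force"],o["opening"],o["time_s"])
print(cr("scene",66,324,165,130,7,.09))
plan([.450,-.197,.12],0)
E
```

```text
[ 0.44917554 -0.2026247   0.20561581] [-0.96256382 -6.62527276  1.09230075] 0.49779209148938725 21.15
[0.49034358 0.12299721 0.09      ]
from [ 0.4492 -0.2026  0.2056] rotvec tool [ 0.002  0.005 -0.002]
0 [0.01  0.856 0.058] [ 0.01   0.021 -0.009]
1 [0.009 0.856 0.057] [ 0.01   0.021 -0.009]
```

View pics/top8.png

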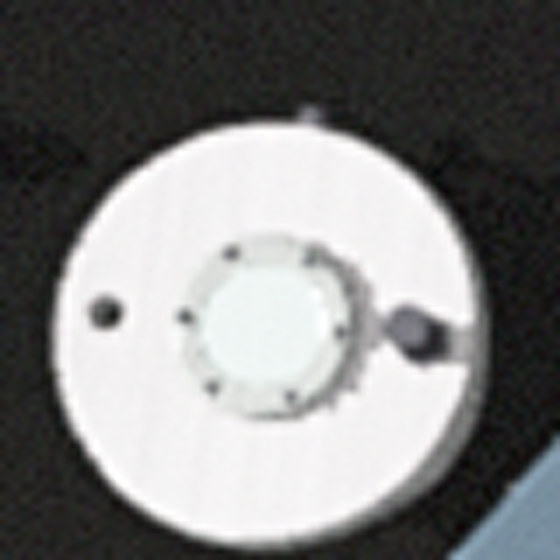

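apply_moves(plan="0 0.4 0 0 0 0 0.5; 0 0.8 0 0 0 0 0.5; 0 0.5 0 0 0 0 0.5; 0 0 0 0 0 0 0.5; 0 0 0 0 0 0 0.5")

```text
time_s: 21.65
eef_pos: [0.4505, -0.1954, 0.1214]
eef_rot: [0.708, -0.707, -0.002, 0.004]
wrist_force: [0.3, -0.7, 0.9]
opening: 0.497
```

```bash
python3 - <<'E'
from h import *
print(cr("top",106,312,140,160,7,.09))
for n,x,y in(("scene",235,190),):
    im=ctrl.camera(n)[:,:,::-1]; cv2.imwrite(f"pics/{n}9.png",cv2.resize(im[y:y+90,x:x+100],None,fx=7,fy=6.6,interpolation=cv2.INTER_CUBIC))
o=ctrl.get_obs();print(o["eef_pos"],o["wrist_force"],o["opening"],o["time_s"])
E
```

```text
[0.49161198 0.1241021  0.09      ]
[ 0.45136526 -0.19610845  0.12260551] [ 0.42547192 -0.29130735  0.62271236] 0.5000076684509056 21.7
```

View pics/scene9.png

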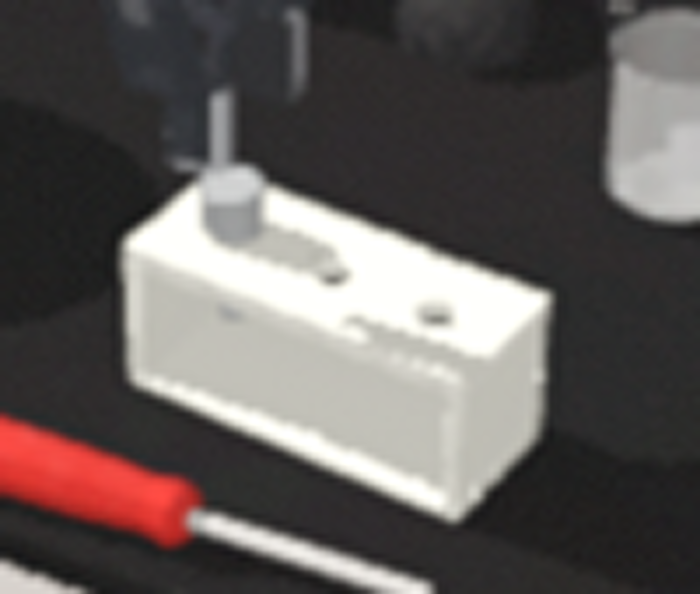

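apply_moves(plan="-0.02 0.2 -0.02 0 0 0 0.5; 0 0.3 0 0 0 0 0.5; 0 0.2 0 0 0 0 0.5; 0 0.1 0 0 0 0 0.5; 0 0 0 0 0 0 0.5")

```text
time_s: 22.2
eef_pos: [0.4498, -0.1968, 0.0817]
eef_rot: [0.707, -0.707, -0.003, 0.003]
wrist_force: [0.4, 0.3, 0.3]
opening: 0.498
```

apply_moves(plan="0 0 0 0 0 0 0.4; 0 0 0 0 0 0 0.2; 0 0 0 0 0 0 0; 0 0 0 0 0 0 0; 0 0 0 0 0 0 0")

```text
time_s: 22.7
eef_pos: [0.4507, -0.1975, 0.083]
eef_rot: [-0.707, 0.707, 0.003, -0.002]
wrist_force: [-0.2, 0.8, 6.1]
opening: 0.227
```

apply_moves(plan="0 0 0 0 0 0 0; 0 -0.3 0 0 0 0 0; 0 -0.7 0 0 0 0 0; 0 -0.8 0 0 0 0 0; 0 -0.5 0 0 0 0 0")

```text
time_s: 23.2
eef_pos: [0.4507, -0.1975, 0.1998]
eef_rot: [-0.707, 0.708, 0.004, -0.002]
wrist_force: [0.6, -0.1, -0.3]
opening: 0.222
```

```bash
python3 - <<'E'
from h import *
for n,x,y in(("scene",225,150),):
    im=ctrl.camera(n)[:,:,::-1]; cv2.imwrite(f"pics/{n}10.png",cv2.resize(im[y:y+110,x:x+100],None,fx=5.4,fy=5.4,interpolation=cv2.INTER_CUBIC))
o=ctrl.get_obs();print(o["eef_pos"],o["wrist_force"],o["opening"],o["time_s"])
plan([.4908,.1243,.2],0)
E
```

```text
[ 0.45238751 -0.19870797  0.20344344] [ 2.91123821 -0.64202994  2.10973564] 0.22439413445554496 23.25
from [ 0.4524 -0.1987  0.2034] rotvec tool [0.005 0.008 0.007]
0 [0.117 0.006 0.922] [0.006 0.01  0.008]
1 [0.116 0.006 0.922] [0.006 0.01  0.008]
2 [0.115 0.007 0.922] [0.006 0.01  0.008]
3 [0.114 0.008 0.922] [0.006 0.01  0.008]
4 [0.113 0.008 0.923] [0.006 0.01  0.008]
5 [0.112 0.009 0.923] [0.006 0.01  0.008]
6 [0.111 0.009 0.923] [0.006 0.01  0.008]
```

View pics/scene10.png

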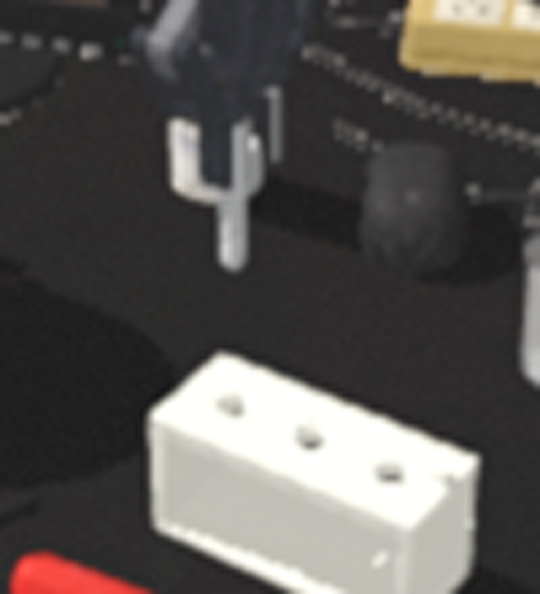

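Bolt held with its shank straight down, end at about (231,265). I'll raise a bit so it clears the pin on the way.

apply_moves(plan="0 -0.7 0.2 0 0 0 0; 0.12 -0.2 0.9 0 0 0 0; 0.12 0 0.95 0 0 0 0; 0.12 0 0.95 0 0 0 0; 0.12 0 0.95 0 0 0 0")

```text
time_s: 23.75
eef_pos: [0.4722, 0.0023, 0.242]
eef_rot: [-0.707, 0.707, 0.003, -0.002]
wrist_force: [1.4, 0.2, -0.3]
opening: 0.228
```

apply_moves(plan="0.12 0 0.95 0 0 0 0; 0.12 0 0.9 0 0 0 0; 0.05 0 0.55 0 0 0 0; 0 0 0 0 0 0 0; 0 0 0 0 0 0 0")

```text
time_s: 24.25
eef_pos: [0.4856, 0.1211, 0.2416]
eef_rot: [-0.707, 0.707, 0.003, -0.004]
wrist_force: [0.2, 0.1, -0.6]
opening: 0.224
```

apply_moves(plan="0 0.3 0 0 0 0 0; 0 0.5 0 0 0 0 0; 0 0.4 0 0 0 0 0; 0 0 0 0 0 0 0; 0 0 0 0 0 0 0")

```text
time_s: 24.75
eef_pos: [0.486, 0.1197, 0.1823]
eef_rot: [-0.707, 0.707, 0.002, -0.003]
wrist_force: [0.3, 0.2, -0.6]
opening: 0.221
```

```bash
python3 - <<'E'
from h import *
for n,x,y in(("scene",135,120),):
    im=ctrl.camera(n)[:,:,::-1]; cv2.imwrite(f"pics/{n}11.png",cv2.resize(im[y:y+80,x:x+80],None,fx=7,fy=7,interpolation=cv2.INTER_CUBIC))
o=ctrl.get_obs();print(o["eef_pos"],o["eef_rot"],o["wrist_force"],o["opening"],o["time_s"])
e=o["eef_pos"].copy() if hasattr(o["eef_pos"],"copy") else list(o["eef_pos"]);e[2]-=.057
print(((proj("scene",e)-[135,120])+.5)*7-.5,((proj("scene",[.4908,.1243,.09])-[135,120])+.5)*7-.5)
E
```

```text
[0.48666513 0.11988691 0.18310465] [-0.70704059  0.70716471  0.00275977 -0.00201559] [ 0.12544821  0.09396494 -0.08877836] 0.22070319019431744 24.8
[265.09319757 321.34703883] [274.12969952 392.66072233]
```

View pics/scene11.png

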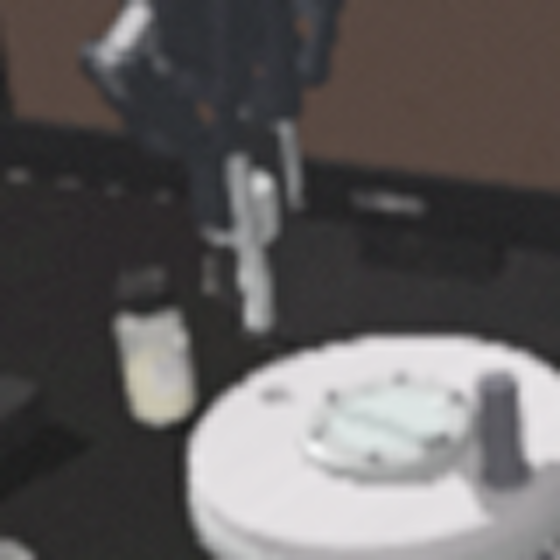

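apply_moves(plan="0.085 0.2 0.075 0 0 0 0; 0 0.2 0 0 0 0 0; 0 0.2 0 0 0 0 0; 0 0 0 0 0 0 0; 0 0 0 0 0 0 0")

```text
time_s: 25.3
eef_pos: [0.4899, 0.1246, 0.1517]
eef_rot: [-0.707, 0.707, 0.002, -0.003]
wrist_force: [-0.1, 0.4, -1.0]
opening: 0.224
```

```bash
python3 - <<'E'
from h import *
for n,x,y in(("scene",135,120),):
    im=ctrl.camera(n)[:,:,::-1]; cv2.imwrite(f"pics/{n}12.png",cv2.resize(im[y:y+80,x:x+80],None,fx=7,fy=7,interpolation=cv2.INTER_CUBIC))
o=ctrl.get_obs();print(o["eef_pos"],o["eef_rot"],o["wrist_force"],o["opening"],o["time_s"])
e=o["eef_pos"].copy() if hasattr(o["eef_pos"],"copy") else list(o["eef_pos"]);e[2]-=.057
print(((proj("scene",e)-[135,120])+.5)*7-.5,((proj("scene",[.4908,.1243,.09])-[135,120])+.5)*7-.5)
E
```

```text
[0.49023683 0.12456044 0.15212436] [-0.70709041  0.70711135  0.00279035 -0.00298312] [-0.3628701  -0.40151473 -1.75696827] 0.22729343952027892 25.35
[271.13879899 382.13746839] [274.12969952 392.66072233]
```

View pics/scene12.png

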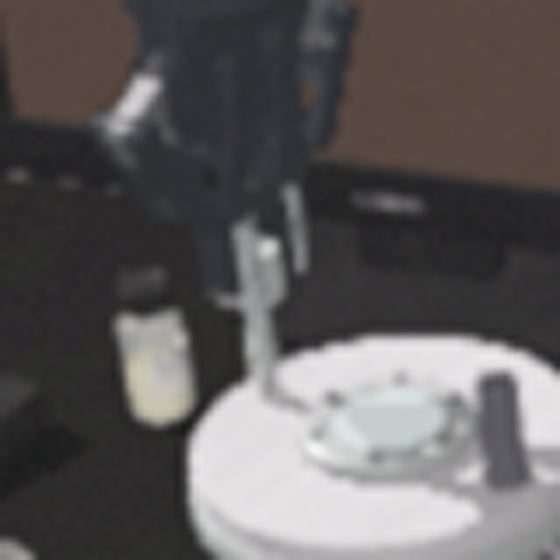

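apply_moves(plan="0.01 0 -0.04 0 0 0 0; 0 0.04 0 0 0 0 0; 0 0.04 0 0 0 0 0; 0 0 0 0 0 0 0; 0 0 0 0 0 0 0")

```text
time_s: 25.85
eef_pos: [0.4907, 0.1225, 0.1481]
eef_rot: [0.707, -0.707, -0.003, 0.003]
wrist_force: [0.8, -0.3, -0.8]
opening: 0.226
```

```bash
python3 - <<'E'
from h import *
for n,x,y in(("scene",150,150),):
    im=ctrl.camera(n)[:,:,::-1]; cv2.imwrite(f"pics/{n}13.png",cv2.resize(im[y:y+45,x:x+45],None,fx=13,fy=13,interpolation=cv2.INTER_CUBIC))
o=ctrl.get_obs();print(o["eef_pos"],o["wrist_force"],o["opening"],o["time_s"])
print(((proj("scene",[.4908,.1243,.09])-[150,150])+.5)*13-.5)
E
```

```text
[0.4907823  0.12252657 0.14818542] [-2.95583459e-03 -4.10757303e-04 -7.73342729e-01] 0.22724738238260264 25.9
[314.52658482 339.65562719]
```

View pics/scene13.png

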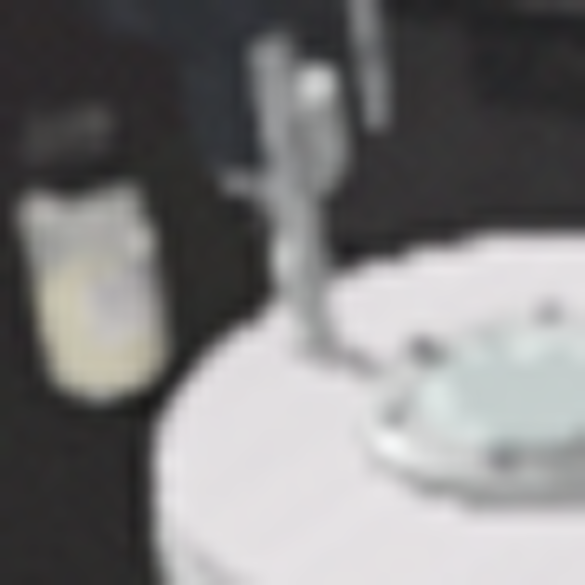

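apply_moves(plan="0 0.03 0 0 0 0 0; 0 0.03 0 0 0 0 0; 0 0 0 0 0 0 0; 0 0 0 0 0 0 0; 0 0 0 0 0 0 0")

```text
time_s: 26.4
eef_pos: [0.4908, 0.1225, 0.1452]
eef_rot: [0.707, -0.707, -0.003, 0.003]
wrist_force: [-0.6, 0.9, -1.3]
opening: 0.23
```

apply_moves(plan="0 0.03 0 0 0 0 0; 0 0.03 0 0 0 0 0; 0 0 0 0 0 0 0; 0 0 0 0 0 0 0; 0 0 0 0 0 0 0")

```text
time_s: 26.9
eef_pos: [0.4909, 0.1225, 0.1422]
eef_rot: [-0.707, 0.707, 0.003, -0.003]
wrist_force: [1.7, 0.0, -1.8]
opening: 0.228
```

apply_moves(plan="0 0.03 0 0 0 0 0; 0 0.03 0 0 0 0 0; 0 0.03 0 0 0 0 0; 0 0 0 0 0 0 0; 0 0 0 0 0 0 0")

```text
time_s: 27.4
eef_pos: [0.4909, 0.1225, 0.1376]
eef_rot: [0.707, -0.707, -0.003, 0.003]
wrist_force: [2.5, -0.1, -1.3]
opening: 0.226
```

apply_moves(plan="0 0.03 0 0 0 0 0; 0 0.03 0 0 0 0 0; 0 0.03 0 0 0 0 0; 0 0 0 0 0 0 0; 0 0 0 0 0 0 0")

```text
time_s: 27.9
eef_pos: [0.4908, 0.1225, 0.133]
eef_rot: [-0.707, 0.707, 0.003, -0.003]
wrist_force: [1.6, -0.0, -1.7]
opening: 0.225
```

Through the flange level without force. Continuing down.

apply_moves(plan="0.01 0.03 0 0 0 0 0; 0 0.03 0 0 0 0 0; 0 0.03 0 0 0 0 0; 0 0 0 0 0 0 0; 0 0 0 0 0 0 0")

```text
time_s: 28.4
eef_pos: [0.491, 0.1225, 0.1284]
eef_rot: [-0.707, 0.707, 0.003, -0.003]
wrist_force: [0.0, 0.5, -1.0]
opening: 0.226
```

apply_moves(plan="0 0.03 0 0 0 0 0; 0 0.03 0 0 0 0 0; 0 0.03 0 0 0 0 0; 0 0 0 0 0 0 0; 0 0 0 0 0 0 0")

```text
time_s: 28.9
eef_pos: [0.4912, 0.1225, 0.1241]
eef_rot: [0.707, -0.707, -0.003, 0.003]
wrist_force: [1.0, 0.5, -1.3]
opening: 0.226
```

apply_moves(plan="0 0.04 0 0 0 0 0; 0 0.04 0 0 0 0 0; 0 0.04 0 0 0 0 0; 0 0 0 0 0 0 0; 0 0 0 0 0 0 0")

```text
time_s: 29.4
eef_pos: [0.4912, 0.1225, 0.1181]
eef_rot: [0.707, -0.707, -0.003, 0.003]
wrist_force: [-0.6, 0.3, -1.1]
opening: 0.224
```

apply_moves(plan="0 0.04 0 0 0 0 0; 0 0.04 0 0 0 0 0; 0 0.04 0 0 0 0 0; 0 0.03 0 0 0 0 0; 0 0 0 0 0 0 0")

```text
time_s: 29.9
eef_pos: [0.4911, 0.1225, 0.1104]
eef_rot: [-0.707, 0.707, 0.003, -0.003]
wrist_force: [0.8, 0.5, -0.7]
opening: 0.224
```

apply_moves(plan="0 0.03 0 0 0 0 0; 0 0.03 0 0 0 0 0; 0 0.02 0 0 0 0 0; 0 0 0 0 0 0 0; 0 0 0 0 0 0 0")

```text
time_s: 30.4
eef_pos: [0.4915, 0.1225, 0.1071]
eef_rot: [-0.707, 0.707, 0.003, -0.003]
wrist_force: [-1.2, 0.6, 3.6]
opening: 0.225
```

Contact at 0.1071, which matches home. One light press, then release and lift.

apply_moves(plan="0 0.015 0 0 0 0 0; 0 0 0 0 0 0 0; 0 0 0 0 0 0 0.15; 0 0 0 0 0 0 0.4; 0 0 0 0 0 0 0.5")

```text
time_s: 30.9
eef_pos: [0.4912, 0.1225, 0.1058]
eef_rot: [0.707, -0.707, -0.003, 0.003]
wrist_force: [0.5, 0.4, -0.4]
opening: 0.498
```

apply_moves(plan="0 0 0 0 0 0 0.5; 0 -0.1 0 0 0 0 0.5; 0 -0.4 0 0 0 0 0.5; 0 -0.8 0 0 0 0 0.5; 0 -0.9 0 0 0 0 0.5")

```text
time_s: 31.4
eef_pos: [0.49, 0.1225, 0.216]
eef_rot: [-0.707, 0.707, 0.002, -0.004]
wrist_force: [1.1, 0.4, -0.1]
opening: 0.501
```

apply_moves(plan="0 -0.6 0 0 0 0 0.5; 0 0 0.9 0 0 0 0.5; 0 0 0.9 0 0 0 0.5; 0 0 0.6 0 0 0 0.5; 0 0 0 0 0 0 0.5")

```text
time_s: 31.9
eef_pos: [0.4897, 0.2456, 0.2462]
eef_rot: [0.708, -0.707, -0.004, 0.004]
wrist_force: [-0.2, -0.3, -0.0]
opening: 0.501
```

```bash
python3 - <<'E'
from h import *
for n,x,y in(("scene",155,140),("top",135,155)):
    im=ctrl.camera(n)[:,:,::-1]; cv2.imwrite(f"pics/{n}14.png",cv2.resize(im[y:y+85,x:x+85],None,fx=7,fy=7,interpolation=cv2.INTER_CUBIC))
o=ctrl.get_obs();print(o["eef_pos"],o["wrist_force"],o["opening"],o["time_s"])
E
```

```text
[0.4900016  0.24280501 0.24584362] [ 0.27271154 -0.06188635 -0.92334592] 0.4984810479131529 32.0
```

View pics/scene14.png

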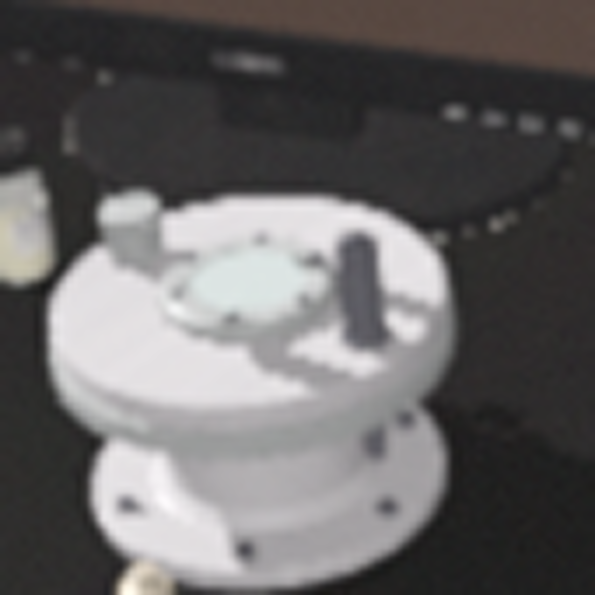

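View pics/top14.png

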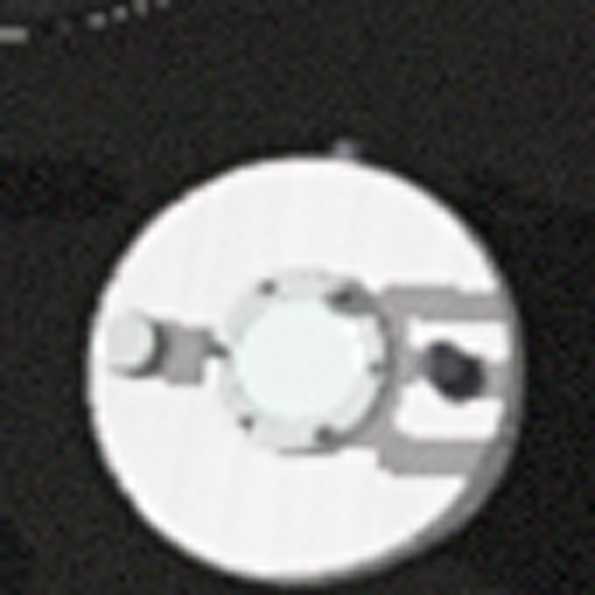

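The bolt head sits on the cover at about (130,230) and the pin at (362,290), with the pin's point showing under the flange. I'll check the heights numerically, then hand in.

```bash
python3 - <<'E'
from h import *
f=lambda X,o:((proj("scene",X)-o)+.5)*7-.5
print("bolt top exp",f([.4905,.1245,.112],[155,140]),"pin top exp",f([.4844,.0072,.134],[155,140]))
ctrl.hand_in(); print(ctrl.get_obs()["time_s"])
E
```

```text
bolt top exp [126.42232826 205.22226091] pin top exp [357.39666421 237.12292087]
the job is handed in; nothing more can be done
the job is handed in; nothing more can be done
```

The drift pin and the thumb bolt are both fully home through the cover and the flange. I handed the job in at about 32 s of the 67 s allowed; the hand-in gives no verdict.

- **Pin:** I put it in the cover hole nearer the tool stand and turned the cover anticlockwise, feeling lightly on the flange. The first pass went over the flange hole because downward pressure had dropped off. I went back and found it about 11 mm round, then pushed the pin home. The largest wrist force I read was about 20 N, below the 40 N limit.
- **Bolt:** it went down the opposite hole with no resistance until its head reached the cover. I last read about 4 N there, then gave one small further press without checking the force before letting go.

**Last checks:**
- The gripper stopped at the heights expected for both parts being home: TCP 0.113 m for the pin and 0.107 m for the bolt.
- In the last pictures the pin's shoulder and the bolt's head are down on the cover, and the pin's point shows below the flange. Their tops are within about 5 px (in 7x-enlarged crops) of where they should be.
- The gripper is open and well clear at 0.246 m.
- I did not re-measure the bystanders, but no move touched one and none looked displaced in the parts of the pictures I viewed.

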